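# Secure the culture jars in their carrier with the gate bar and drop pin

## Robot

A 6-joint arm with a two-finger parallel gripper is mounted at the origin on the work surface. World frame = base frame: x ahead of the robot, y to its left, z up, the work surface at z = 0. Lengths are in m, angles in degrees, forces in N, time in s.
With the tool pointing down it reaches from about 0.375 to 0.9 m from the base axis. Payload 3.1 kg.
Tool frame: the origin (TCP) lies on the centre line of the jaws, within the pads' length; the fingertips stand 17 mm ahead of it and the grasp point (between the pads) lies 2 mm behind it; y points along the fingers, x is the direction in which the jaws open and shut, and the axes are right-handed (so a half turn about y gives the same grasp; the last joint's range is limited). The gripper opens to 87 mm and grips with 3 to 60 N. Pads are 19 mm wide; open, the fingers measure 117 mm over their backs; the gripper's body (75 mm by 190 mm) begins 51 mm behind the grasp point.
Start: joints at [60.877, 30.224, 82.088, -0, 67.689, -10.227], TCP at [0.202, 0.591, 0.24] pointing down, gripper open.
Joint ranges: [-176.69, 176.69], [-43.24, 126.21], [12.49, 139.97], [-82, 262], [0, 151.66], [-163.58, 163.58]. Speed limits (degrees/s): [159.86, 159.86, 180, 180, 180, 180].

## Interface

Orientations are given as a 3x3 rotation matrix whose columns are the frame's x, y, z axes.
In Python, from rig import read_state, capture, camera_info, hand_in, trace, tip_of gives the robot as it stands.
- The arm moves only by the tool jog_arm, never from a script. Its argument "steps" is a list of rows, each an object with "fingers": the opening in per cent of the stroke, from 0 (shut) to 100 (fully open); "delta_pos": the shift along the world's x, y, z in mm, a list of three; "turn": the turn about the world's z in degrees. A call has 1 to 20 rows; each row is the pose to reach, as a shift and turn from the pose commanded when the call began; what a row does not reach only later rows make up. A row lasts 1/12 s, in which the tool goes at most 41.7 mm and 7.16 degrees, less where a joint would pass 70% of its speed; a pose out of reach is approached as far as the arm can. A call with a gripper value outside its range is refused whole. The fingers move at their own pace and stop on an object; the grip force is fixed at half the most. Time passes only in rows, so rows that repeat a pose let the fingers close. It gives the time, the measured TCP pose, the force and the opening at its end, in the units of the state.
- read_state(): the state, without advancing time (a new reading comes with each control period).
- capture(name): name is "side" or "top"; returns the picture (480x640x3 uint8, red, green, blue); there is no depth.
- camera_info(name): a dict with "fov_y" (degrees; the focal length in pixels is half the picture's height over the tangent of half this angle, whatever the lens; pixels are square), "cx", "cy" (the principal point, pixels), "view" (4x4, takes a point from world to camera coordinates). Camera axes: x right, y down, z forward; pixel columns grow to the right and rows downward; lengths in m; the calibration is good to about 2 mm. A picture is of the moment at which its call begins. camera_info takes no time and is no camera call.
- hand_in(): hands the job in, once; it reports no verdict.
Trained networks look in the newest picture that a camera, given by its name, has taken for a name from the list of things; names that differ only in an ending like _2 or _b are one class to them, and where a whole thing is asked for, a point or a joint stands for the part that bears it (a point fixed in the world has none). Each returns a list of dicts, best first, with "confidence" (0 to 1); they miss things now and then, are a little off and sometimes report something else, mostly with a low value. They report only what shows in the picture. A call takes as long as a camera call. They do not tell look-alikes from the thing itself.
- trace(target, camera): "mask" (480x640 bool, what is visible of it).
- tip_of(target, camera): "position" ([x, y, z] in m, in world coordinates, good to about 4 mm: a listed point, or the origin of a listed thing).
The state is a dict: "time_s": time; "joint_positions": joint angles; "qvel": joint speeds; "tau": joint torques, N m; "position": TCP position; "tcp_rot": TCP orientation; "force": force on the tool from outside, world axes, zero at the start; "moment": the same for the moment, N m; "opening": opening from 0.0 (shut) to 1.0 (fully open).
Only numpy, scipy, OpenCV 4.12 (cv2) and the standard library are available. Lean on these libraries where they do the work, as an engineer would, in place of code of your own. Each camera call takes 0.05 s, during which the arm holds its last target.

## Task

Make the jar carrier ready for the steriliser: push any culture jar that stands out of line back into the row, swing the gate bar fully shut in front of the jars, and drop the locking pin from its parking tube down through the keeper and the eye of the bar until its collar sits on the keeper. Keep the jars upright and do not disturb the loose jar and the spray bottle that stand on the bench.

Things in the scene. Friction and masses are not known exactly. Their poses are not given: they have to be found in the camera images.
- carrier: Steel jar carrier, held fast on the bench. Origin at bench height, midway along the gate line; x points into the row of jars (away from the open front), y along the gate line to the hinge, z up. Its shelf (top at z = 30 mm, x = -40 to 120, y = -128 to 128 mm) holds three jars, side by side at y = 80, 0, -80 mm. A back rail stops them: a jar pushed fully back has its axis at x = 54 mm.
- keeper_hole (a point): Centre of the mouth of the keeper's 15 mm hole, in its top face, 111 mm above the bench; x = 0, y = -145 mm on the carrier, same axes. The keeper is two level steel lugs, each 6 mm thick and 20 mm apart, drilled one over the other, on the front of a 20 mm square post (32 mm behind the hole, just as high). The bar's eye comes between the lugs.
- park_mouth (a point): Centre of the rim of the pin's parking tube, 111 mm above the bench, outside the hinge post; x = 32, y = 192 mm on the carrier, same axes. Tube 16 mm wide inside, 25 mm outside. The rear posts (x = 115, y = 145 and -145 mm) are the carrier's tallest parts, 165 mm above the bench.
- hinge (a point): Point on the upright hinge axis of the gate bar, at the height of the bar's centre (95 mm above the bench); x = 0, y = 145 mm on the carrier, same axes. The hinge post behind it is 111 mm tall, the bolt head 114 mm.
- bar (a joint): Opening angle of the gate bar, rad. 0 = fully shut: along the gate line, its eye between the keeper's lugs, against a stop. It grows as the free end swings level to the front (the carrier's -x). Steel tube 16 mm across, centre 95 mm above the bench, ending in a flat eye 8 mm thick (hole 18 mm, 290 mm from the hinge). The hinge is stiff (0.22 N m): it stays where it is left.
- bar_mid (a point): Centre of the bar's tube, 145 mm from the hinge axis. Its y axis points along the bar to the hinge; its x axis is level, square to the bar, towards the jars.
- pin_grip (a point): Centre of the grip of the locking pin: plain steel, 126 mm long, 160 g, starting upright in the parking tube with its collar on the rim (lift it 75 mm to clear). From the tip up: nose tapering from 5 to 12 mm (12 mm long), shank 12 mm across to 72 mm, collar 28 mm across to 78, grip 18 mm across to 120, knob 22 mm across to 126. On the axis, 99 mm above the tip; z from tip to knob.
- pin_tip (a point): Lowest point of the pin's nose, on its axis.
- pin_collar (a point): Underside of the pin's collar, on its axis, 72 mm above the tip. When the pin is fully home this lies on keeper_hole.
- jar_left_c (a point): Culture jar nearest the hinge, centre (half-way up), z up. Jars are 74 mm wide and 105 mm tall, 0.25 to 0.5 kg, with a screw cap 66 mm wide. They stand loose on the shelf, tops 135 mm above the bench; pushed below half height they slide, pushed high they may tip.
- jar_mid_c (a point): Middle culture jar of the row, centre (half-way up), same size. It starts standing out of line to the front.
- jar_right_c (a point): Culture jar nearest the keeper, centre (half-way up), same size. It may start standing out of line or in its place.
- jar_bench_c (a point): Loose culture jar of the same size on the bench to the left of the carrier, centre (half-way up). Not part of the job.
- sprayer_c (a point): Hand spray bottle on the bench to the right of the carrier, 76 mm wide, 190 mm tall, centre half-way up. Not part of the job.
Mind the look-alikes: they are no part of the job. What is meant by the part that bears pin_grip is not orange, and is the smaller of those in its own colour.

How it is judged (in metres and radians):
On the way, in this order (a step that is already met when the one before it is completed fails the run):
1. All three jars stand back in the row and the gate bar is fully shut in front of them (value of joint bar below 0.03 rad and x of each of jar_left_c, jar_mid_c, jar_right_c in the frame of carrier above 0.04 m), for 0.2 s.
2. The pin is down through the keeper and the eye, its collar on the keeper (value of joint bar below 0.03 rad and horizontal distance between pin_collar and keeper_hole below 0.004 m and z of pin_collar in the frame of keeper_hole below 0.004 m), for 0.2 s.
At the end, for the whole second after the job is handed in: The gate bar is shut (within 0.03 rad); the pin is upright (within 0.1 rad) in the keeper with its collar within 4 mm of the keeper's top face and of the hole's axis; all three jars stand upright (within 0.1 rad) on the carrier behind the bar (axis more than 40 mm behind the gate line) (all of step 2 and z of pin_collar in the frame of keeper_hole above -0.004 m and angle between each of pin_grip, jar_left_c, jar_mid_c, jar_right_c's own z axis and vertical below 0.1 rad and x of each of jar_left_c, jar_mid_c, jar_right_c in the frame of carrier above 0.04 m); the robot touches nothing.
It fails at once if a jar of the row is tipped over (angle between any of jar_left_c, jar_mid_c, jar_right_c's own z axis and vertical above 0.6 rad).
It fails at once if the loose jar or the spray bottle on the bench is shifted by more than 30 mm (distance of any of jar_bench_c, sprayer_c from where it was at the start of the episode above 0.03 m).
It also fails if it takes over 72 s, if anything falls off the work surface, if the arm or the gripper's body presses on something with over 40 N, if the wrist force passes 120 N, or if a joint passes its speed limit or range.

## Working session

There is one attempt and no reset: what is moved stays moved. The work goes in short steps, Python scripts to look and compute and a tool call to move; the robot and the scene stay as the last step left them, time stands still between calls to the robot, and variables do not carry over. Pictures are saved under pics/ and viewed, and the job is handed in when it is done.

Besides the shell and the picture viewer there is one more tool, called after "Request:" as name([rows], argument=value, ...), one row to a line, values as JSON. jog_arm: Moves the arm, as the interface text tells. Its arguments: {"type":"object","properties":{"steps":{"type":"array","items":{"type":"object","properties":{"fingers":{"type":"number"},"delta_pos":{"type":"array","items":{"type":"number"}},"turn":{"type":"number"}}}}},"required":["steps"]}

```bash
mkdir -p pics; ls
python3 - <<'E'
from rig import *
import cv2,json
for n in("side","top"):
    im=capture(n); cv2.imwrite(f"pics/{n}0.png",im[:,:,::-1])
    c=camera_info(n); print(n,c)
s=read_state(); print(s)
for n in["carrier","keeper_hole","park_mouth","hinge","bar_mid","pin_grip","pin_tip","pin_collar","jar_left_c","jar_mid_c","jar_right_c","jar_bench_c","sprayer_c"]:
    for c in("side","top"):
        print(n,c,[(round(d["confidence"],2),[round(float(v),3) for v in d["position"]]) for d in tip_of(n,c)][:5])
E
```

```text
pics
side {'fov_y': 54.07019310174572, 'cx': 320.01897277016695, 'cy': 242.97942701065585, 'view': array([[-0.98085454, -0.19413162, -0.01540385,  0.57935993],
       [-0.12310386,  0.67938375, -0.72338314,  0.13973428],
       [ 0.15089666, -0.70763736, -0.69027499,  0.99952925],
       [ 0.        ,  0.        ,  0.        ,  1.        ]])}
top {'fov_y': 55.26814390172159, 'cx': 313.40991654278105, 'cy': 234.73059201198325, 'view': array([[-0.01405791, -0.99982294,  0.01250826,  0.01173591],
       [-0.99891726,  0.01348816, -0.04452397,  0.5549523 ],
       [ 0.04434737, -0.01312063, -0.99893001,  1.3126125 ],
       [ 0.        ,  0.        ,  0.        ,  1.        ]])}
{'time_s': 0.1, 'joint_positions': array([ 6.08759747e+01,  3.02719905e+01,  8.21500588e+01, -9.33649464e-04,
        6.76881567e+01, -1.02255798e+01]), 'qvel': array([-0.05033515, -0.08210669, -0.13973602,  0.05199083, -0.05340245,
        0.00637071]), 'tau': array([-2.32230750e-04, -4.40984452e+01, -1.77151090e+01,  6.34638243e-02,
        5.34430076e-02, -5.15366310e-05]), 'position': array([0.20207976, 0.590
[... 1256 characters left out ...]
612, 0.321, 0.073]), (0.76, [0.63, 0.227, 0.113]), (0.42, [0.625, 0.234, 0.11])]
pin_collar top [(0.77, [0.719, 0.262, 0.095]), (0.67, [0.614, 0.316, 0.073]), (0.53, [0.631, 0.234, 0.111])]
jar_left_c side [(0.46, [0.606, 0.039, 0.083])]
jar_left_c top [(0.72, [0.652, 0.123, 0.085])]
jar_mid_c side [(0.79, [0.605, 0.04, 0.081]), (0.19, [0.493, 0.083, 0.097])]
jar_mid_c top [(0.86, [0.605, 0.043, 0.079])]
jar_right_c side [(0.79, [0.65, -0.042, 0.082]), (0.45, [0.603, -0.108, 0.114])]
jar_right_c top [(0.77, [0.647, -0.036, 0.084])]
jar_bench_c side []
jar_bench_c top [(0.65, [0.475, 0.471, 0.051])]
sprayer_c side [(0.74, [0.664, -0.397, 0.099])]
sprayer_c top [(0.85, [0.669, -0.403, 0.091])]
```

View pics/side0.png

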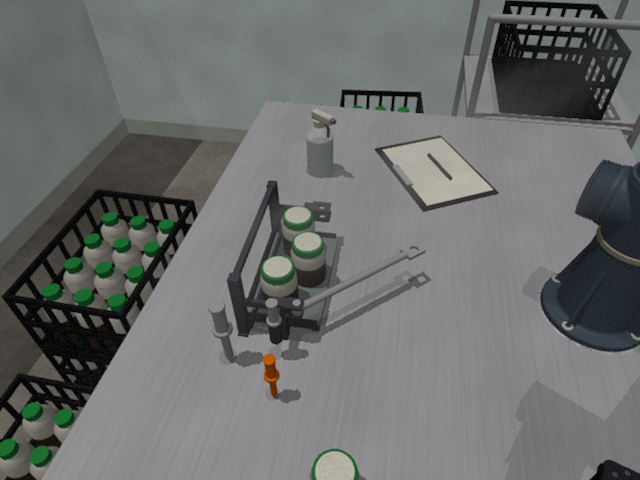

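View pics/top0.png

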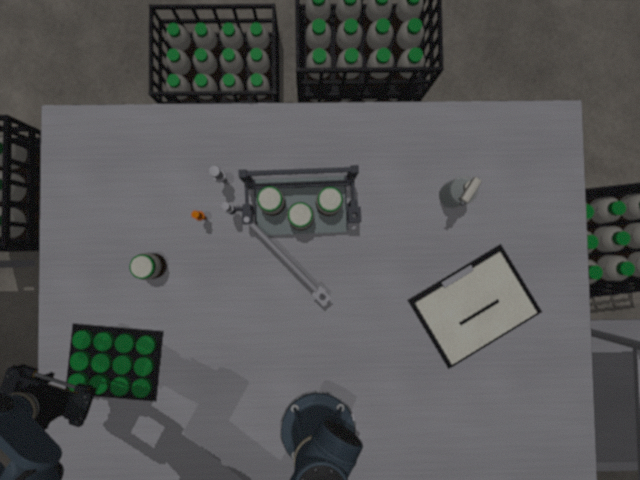

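The pin_grip candidates in the side image are three. There is a grey pin in the parking tube at (273,312), a larger grey pin standing on the bench at (222,330), and an orange one at (270,375). The one that is not orange and is the smaller grey is the pin in the tube. I'll confirm that in an enlarged crop.

```bash
cat > h.py <<'E'
import numpy as np,cv2
from rig import *
def proj(n,P):
    c=camera_info(n);f=240/np.tan(np.radians(c["fov_y"]/2))
    p=c["view"]@np.append(P,1);return np.array([c["cx"]+f*p[0]/p[2],c["cy"]+f*p[1]/p[2]])
def ray(n,uv,z):
    c=camera_info(n);f=240/np.tan(np.radians(c["fov_y"]/2));V=c["view"]
    d=V[:3,:3].T@np.array([(uv[0]-c["cx"])/f,(uv[1]-c["cy"])/f,1]);o=-V[:3,:3].T@V[:3,3]
    return o+d*(z-o[2])/d[2]
def crop(n,x0,y0,x1,y1,k,out):
    im=capture(n);a=cv2.resize(im[y0:y1,x0:x1],None,fx=k,fy=k,interpolation=cv2.INTER_CUBIC)
    cv2.imwrite("pics/"+out,a[:,:,::-1])
E
python3 - <<'E'
from h import *
crop("side",200,180,360,400,3,"s1.png");  crop("top",190,140,370,310,4,"t1.png")
for n in["keeper_hole","park_mouth","hinge","carrier","jar_right_c","jar_mid_c","bar_mid"]:
    for c in("side","top"):
        print(n,c,[(round(d["confidence"],2),np.round(d["position"],4).tolist()) for d in tip_of(n,c)][:2])
# pin candidate size: mask area
for c in("side","top"):
    for d in trace("pin_grip",c): 
        m=d["mask"];y,x=np.nonzero(m);print(c,round(d["confidence"],2),m.sum(),x.min(),x.max(),y.min(),y.max())
E
```

```text
keeper_hole side [(0.9, [0.6055, -0.107, 0.1104])]
keeper_hole top [(0.7, [0.6048, -0.103, 0.1108])]
park_mouth side [(0.96, [0.6277, 0.2332, 0.1086])]
park_mouth top [(0.83, [0.6255, 0.2281, 0.115]), (0.68, [0.6064, -0.1029, 0.1094])]
hinge side [(0.91, [0.5958, 0.1821, 0.0958])]
hinge top [(0.91, [0.5968, 0.1874, 0.0948])]
carrier side [(0.75, [0.6009, 0.0391, -0.0012]), (0.75, [0.6668, -0.3997, 0.0982])]
carrier top [(0.87, [0.5995, 0.0404, -0.0012])]
jar_right_c side [(0.8, [0.6484, -0.0421, 0.083]), (0.6, [0.6251, 0.2348, 0.1098])]
jar_right_c top [(0.72, [0.6458, -0.038, 0.0779])]
jar_mid_c side [(0.71, [0.6066, 0.0425, 0.0807])]
jar_mid_c top [(0.75, [0.6037, 0.0452, 0.0808])]
bar_mid side [(0.94, [0.4922, 0.0855, 0.0958])]
bar_mid top [(0.97, [0.493, 0.0847, 0.0954])]
side 0.89 333 266 281 297 326
side 0.87 566 283 347 365 389
side 0.69 1112 164 230 359 419
top 0.81 437 162 217 160 178
top 0.73 165 208 229 224 258
```

View pics/s1.png

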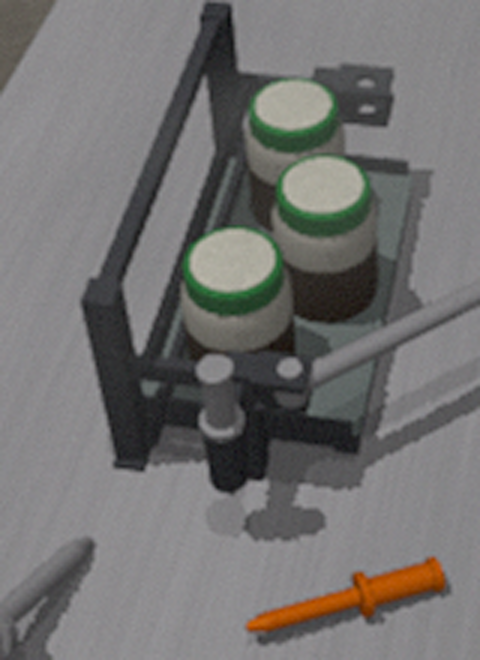

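View pics/t1.png

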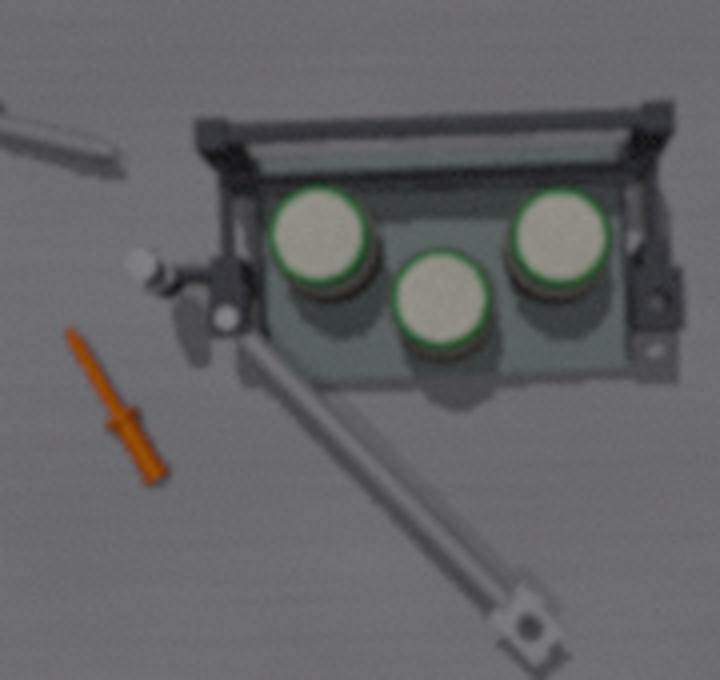

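The crop confirms it: the small grey pin sits in the tube at about (272,315) in the side view. The two look-alikes, the large grey one and the orange one, have fallen over and lie clear of the carrier. The carrier yaw is about 1.6°, the middle jar is at local x≈5 mm and the right jar at ≈45 mm. I'll start the jar push.

Request:
jog_arm([
  {"fingers": 0, "delta_pos": [328, -554, -40], "turn": 20.5},
  {"fingers": 0, "delta_pos": [328, -554, -40], "turn": 20.5},
  {"fingers": 0, "delta_pos": [328, -554, -40], "turn": 20.5},
  {"fingers": 0, "delta_pos": [328, -554, -40], "turn": 20.5},
  {"fingers": 0, "delta_pos": [328, -554, -40], "turn": 20.5},
  {"fingers": 0, "delta_pos": [328, -554, -40], "turn": 20.5},
  {"fingers": 0, "delta_pos": [328, -554, -40], "turn": 20.5},
  {"fingers": 0, "delta_pos": [328, -554, -40], "turn": 20.5},
  {"fingers": 0, "delta_pos": [328, -554, -40], "turn": 20.5},
  {"fingers": 0, "delta_pos": [328, -554, -40], "turn": 20.5},
  {"fingers": 0, "delta_pos": [328, -554, -40], "turn": 20.5},
  {"fingers": 0, "delta_pos": [328, -554, -40], "turn": 20.5},
  {"fingers": 0, "delta_pos": [328, -554, -40], "turn": 20.5},
  {"fingers": 0, "delta_pos": [328, -554, -40], "turn": 20.5},
  {"fingers": 0, "delta_pos": [328, -554, -40], "turn": 20.5},
  {"fingers": 0, "delta_pos": [328, -554, -40], "turn": 20.5},
  {"fingers": 0, "delta_pos": [328, -554, -40], "turn": 20.5},
  {"fingers": 0, "delta_pos": [328, -554, -40], "turn": 20.5},
])

```text
time_s: 3.8
position: [0.5309, 0.0361, 0.1994]
tcp_rot: [[-0.025, -0.0, -1.0], [1.0, 0.0, -0.025], [0.0, -1.0, 0.0]]
force: [-0.8, 1.2, -0.1]
opening: 0.003
```

Request:
jog_arm([
  {"fingers": 0, "delta_pos": [0, 0, -40]},
  {"fingers": 0, "delta_pos": [0, 0, -80]},
  {"fingers": 0, "delta_pos": [0, 0, -112]},
  {"fingers": 0, "delta_pos": [8, 0, -112]},
  {"fingers": 0, "delta_pos": [16, 0, -112]},
  {"fingers": 0, "delta_pos": [22, 0, -112]},
  {"fingers": 0, "delta_pos": [26, 0, -112]},
  {"fingers": 0, "delta_pos": [30, 0, -112]},
  {"fingers": 0, "delta_pos": [34, 0, -112]},
  {"fingers": 0, "delta_pos": [38, 0, -112]},
  {"fingers": 0, "delta_pos": [42, 0, -112]},
  {"fingers": 0, "delta_pos": [46, 1, -112]},
  {"fingers": 0, "delta_pos": [50, 1, -112]},
  {"fingers": 0, "delta_pos": [54, 1, -112]},
  {"fingers": 0, "delta_pos": [58, 1, -112]},
  {"fingers": 0, "delta_pos": [62, 1, -112]},
  {"fingers": 0, "delta_pos": [65, 1, -112]},
  {"fingers": 0, "delta_pos": [68, 1, -112]},
])

```text
$.steps[0]: bad value
```

Run:
```python
from h import *
crop("side",200,180,360,400,3,"s2.png");  crop("top",190,140,370,310,4,"t2.png")
for n in["jar_right_c","jar_mid_c","jar_left_c"]:
    for c in("side","top"):
        print(n,c,[(round(d["confidence"],2),np.round(d["position"],4).tolist()) for d in tip_of(n,c)][:2])
s=read_state();print(s["position"],s["force"])
```

```text
jar_right_c side [(0.6, [0.65, -0.0424, 0.0849])]
jar_right_c top [(0.82, [0.6442, -0.0358, 0.0825])]
jar_mid_c side [(0.85, [0.6047, 0.0394, 0.081])]
jar_mid_c top [(0.77, [0.6068, 0.0426, 0.0787])]
jar_left_c side [(0.65, [0.6504, 0.1236, 0.085])]
jar_left_c top [(0.84, [0.6506, 0.1219, 0.0841]), (0.49, [0.5989, 0.0395, 0.0004])]
[0.52997549 0.03828524 0.19972053] [ 0.11728599 -0.80933231 -0.57542487]
```

View pics/s2.png

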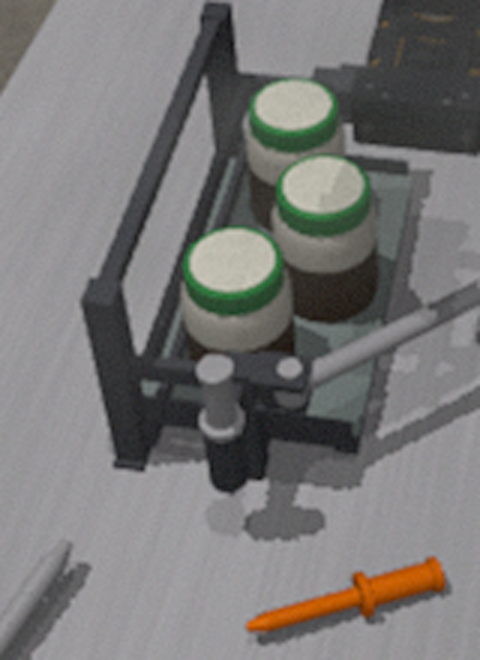

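The call was refused because every row needs all its fields, and nothing moved. I'm resending it complete.

Request:
jog_arm([
  {"fingers": 0, "delta_pos": [0, 0, -40], "turn": 0},
  {"fingers": 0, "delta_pos": [0, 0, -80], "turn": 0},
  {"fingers": 0, "delta_pos": [0, 0, -112], "turn": 0},
  {"fingers": 0, "delta_pos": [8, 0, -112], "turn": 0},
  {"fingers": 0, "delta_pos": [16, 0, -112], "turn": 0},
  {"fingers": 0, "delta_pos": [22, 0, -112], "turn": 0},
  {"fingers": 0, "delta_pos": [26, 0, -112], "turn": 0},
  {"fingers": 0, "delta_pos": [30, 0, -112], "turn": 0},
  {"fingers": 0, "delta_pos": [34, 0, -112], "turn": 0},
  {"fingers": 0, "delta_pos": [38, 0, -112], "turn": 0},
  {"fingers": 0, "delta_pos": [42, 0, -112], "turn": 0},
  {"fingers": 0, "delta_pos": [46, 1, -112], "turn": 0},
  {"fingers": 0, "delta_pos": [50, 1, -112], "turn": 0},
  {"fingers": 0, "delta_pos": [54, 1, -112], "turn": 0},
  {"fingers": 0, "delta_pos": [58, 1, -112], "turn": 0},
  {"fingers": 0, "delta_pos": [62, 1, -112], "turn": 0},
  {"fingers": 0, "delta_pos": [65, 1, -112], "turn": 0},
  {"fingers": 0, "delta_pos": [68, 1, -112], "turn": 0},
])

```text
time_s: 5.7
position: [0.5987, 0.0383, 0.0874]
tcp_rot: [[-0.028, -0.0, -1.0], [1.0, -0.0, -0.028], [-0.0, -1.0, 0.0]]
force: [-2.1, 0.0, 1.6]
opening: 0.005
```

Run:
```python
from h import *
crop("side",100,180,360,480,2,"s3.png");  crop("top",190,140,370,310,4,"t3.png")
for n in["jar_right_c","jar_mid_c","jar_left_c"]:
    for c in("side","top"):
        print(n,c,[(round(d["confidence"],2),np.round(d["position"],4).tolist()) for d in tip_of(n,c)][:2])
s=read_state();print(s["position"],s["force"])
```

```text
jar_right_c side [(0.71, [0.6478, -0.042, 0.0813])]
jar_right_c top [(0.63, [0.6473, -0.0361, 0.0825])]
jar_mid_c side [(0.79, [0.6439, 0.0379, 0.0805]), (0.72, [0.5948, 0.1851, 0.0944])]
jar_mid_c top [(0.49, [0.6444, 0.042, 0.0789]), (0.23, [0.6308, 0.2311, 0.1116])]
jar_left_c side [(0.86, [0.6518, 0.1222, 0.0825])]
jar_left_c top [(0.47, [0.6507, 0.1247, 0.0864])]
[0.59869933 0.03823988 0.08761603] [-0.67781179  0.47001183  0.09263041]
```

View pics/s3.png

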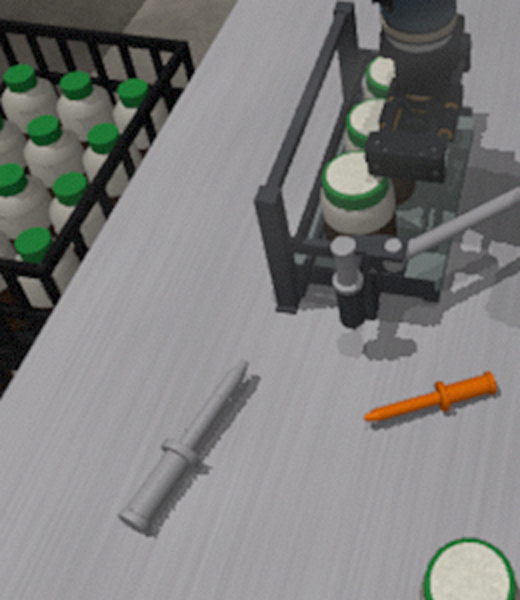

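The middle jar stays upright and is now at local x≈44 mm. I'll push it a little further.

Request:
jog_arm([
  {"fingers": 0, "delta_pos": [2, 0, 0], "turn": 0},
  {"fingers": 0, "delta_pos": [4, 0, 0], "turn": 0},
  {"fingers": 0, "delta_pos": [6, 0, 0], "turn": 0},
  {"fingers": 0, "delta_pos": [7, 0, 0], "turn": 0},
  {"fingers": 0, "delta_pos": [8, 0, 0], "turn": 0},
  {"fingers": 0, "delta_pos": [8, 0, 0], "turn": 0},
])

```text
time_s: 6.6
position: [0.6065, 0.0383, 0.0875]
tcp_rot: [[-0.028, 0.0, -1.0], [1.0, 0.0, -0.028], [0.0, -1.0, -0.0]]
force: [-2.3, -0.1, 0.0]
opening: 0.007
```

Request:
jog_arm([
  {"fingers": 0, "delta_pos": [-35, 0, 0], "turn": 0},
  {"fingers": 0, "delta_pos": [-35, -40, 0], "turn": 0},
  {"fingers": 0, "delta_pos": [-35, -79, 0], "turn": 0},
  {"fingers": 0, "delta_pos": [-28, -79, 0], "turn": 0},
  {"fingers": 0, "delta_pos": [-22, -79, 0], "turn": 0},
  {"fingers": 0, "delta_pos": [-18, -79, 0], "turn": 0},
  {"fingers": 0, "delta_pos": [-14, -79, 0], "turn": 0},
  {"fingers": 0, "delta_pos": [-10, -79, 0], "turn": 0},
  {"fingers": 0, "delta_pos": [-6, -79, 0], "turn": 0},
  {"fingers": 0, "delta_pos": [-3, -79, 0], "turn": 0},
  {"fingers": 0, "delta_pos": [0, -79, 0], "turn": 0},
  {"fingers": 0, "delta_pos": [2, -79, 0], "turn": 0},
  {"fingers": 0, "delta_pos": [2, -79, 0], "turn": 0},
])

```text
time_s: 7.68
position: [0.6088, -0.0404, 0.0874]
tcp_rot: [[-0.028, 0.001, -1.0], [1.0, 0.0, -0.028], [-0.0, -1.0, -0.001]]
force: [-1.1, 0.1, -0.6]
opening: 0.004
```

Run:
```python
from h import *
crop("side",200,180,360,400,3,"s4.png");  crop("top",190,140,370,310,4,"t4.png")
for n in["jar_right_c","jar_mid_c","jar_left_c"]:
    for c in("side","top"):
        print(n,c,[(round(d["confidence"],2),np.round(d["position"],4).tolist()) for d in tip_of(n,c)][:2])
s=read_state();print(s["position"],s["force"])
```

```text
jar_right_c side [(0.65, [0.6579, -0.0408, 0.0821])]
jar_right_c top []
jar_mid_c side [(0.71, [0.6546, 0.0374, 0.0831])]
jar_mid_c top [(0.76, [0.6529, 0.0436, 0.0786])]
jar_left_c side [(0.73, [0.6515, 0.1227, 0.0838])]
jar_left_c top [(0.62, [0.6515, 0.1211, 0.0849])]
[ 0.60865568 -0.04087276  0.08768643] [ 0.56178918 -0.37648839 -0.64794071]
```

View pics/t4.png

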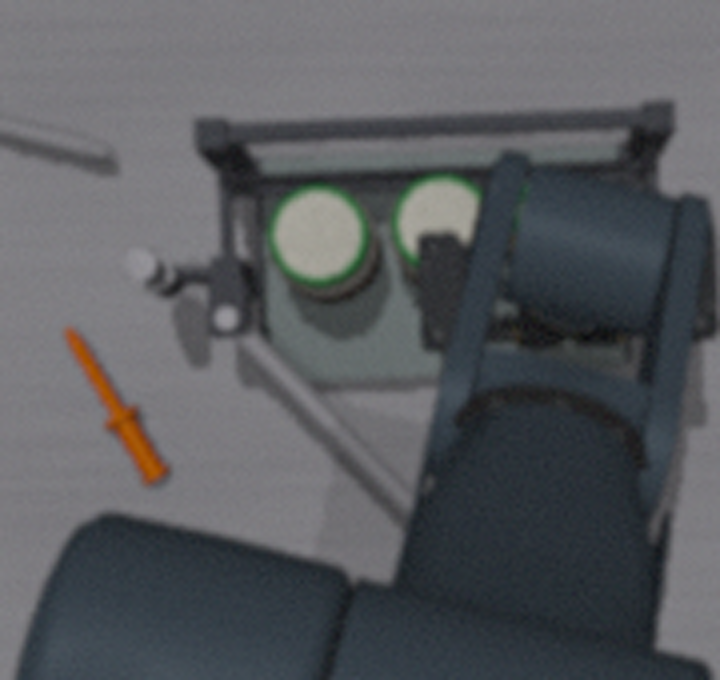

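All three jars are back at about 53–56 mm local x. Next I'll go round to the front face of the bar.

Request:
jog_arm([
  {"fingers": 0, "delta_pos": [-30, 0, 0], "turn": 0},
  {"fingers": 0, "delta_pos": [-50, 0, 30], "turn": 0},
  {"fingers": 0, "delta_pos": [-60, 0, 70], "turn": 0},
  {"fingers": 0, "delta_pos": [-85, 30, 90], "turn": 0},
  {"fingers": 0, "delta_pos": [-110, 55, 90], "turn": 0},
  {"fingers": 0, "delta_pos": [-135, 80, 90], "turn": 0},
  {"fingers": 0, "delta_pos": [-160, 100, 90], "turn": 0},
  {"fingers": 0, "delta_pos": [-189, 121, 90], "turn": 0},
  {"fingers": 0, "delta_pos": [-189, 121, 90], "turn": 0},
  {"fingers": 0, "delta_pos": [-189, 121, 50], "turn": 0},
  {"fingers": 0, "delta_pos": [-189, 121, 8], "turn": 0},
  {"fingers": 0, "delta_pos": [-189, 121, 8], "turn": 0},
])

```text
time_s: 9.08
position: [0.4151, 0.0805, 0.0887]
tcp_rot: [[-0.028, -0.017, -0.999], [1.0, 0.001, -0.028], [0.002, -1.0, 0.017]]
force: [-0.6, -0.7, -0.2]
opening: 0.004
```

Run:
```python
from h import *
crop("side",200,180,440,400,3,"s5.png")
for c in ("side","top"): print([(round(d["confidence"],2),np.round(d["position"],4).tolist()) for d in tip_of("bar_mid",c)][:2])
```

```text
[]
[(0.6, [0.4941, 0.0871, 0.0946])]
```

View pics/s5.png

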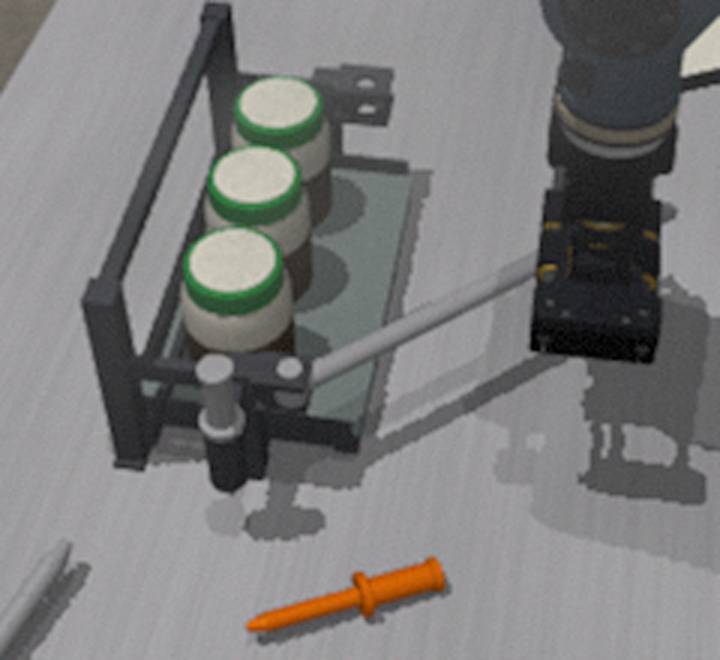

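The jars stand in line, and the fingers are in front of the bar on its hinge side. I'll swing it shut along its arc.

Request:
jog_arm([
  {"fingers": 0, "delta_pos": [9, -10, 0], "turn": 0},
  {"fingers": 0, "delta_pos": [18, -21, 0], "turn": 0},
  {"fingers": 0, "delta_pos": [28, -31, 0], "turn": 0},
  {"fingers": 0, "delta_pos": [39, -42, 0], "turn": 0},
  {"fingers": 0, "delta_pos": [50, -52, 0], "turn": 0},
  {"fingers": 0, "delta_pos": [60, -61, 0], "turn": 0},
  {"fingers": 0, "delta_pos": [72, -68, 0], "turn": 0},
  {"fingers": 0, "delta_pos": [84, -74, 0], "turn": 0},
  {"fingers": 0, "delta_pos": [96, -80, 0], "turn": 0},
  {"fingers": 0, "delta_pos": [109, -86, 0], "turn": 0},
  {"fingers": 0, "delta_pos": [122, -90, 0], "turn": 0},
  {"fingers": 0, "delta_pos": [134, -92, 0], "turn": 0},
  {"fingers": 0, "delta_pos": [144, -94, 0], "turn": 0},
  {"fingers": 0, "delta_pos": [151, -96, 0], "turn": 0},
  {"fingers": 0, "delta_pos": [156, -96, 0], "turn": 0},
  {"fingers": 0, "delta_pos": [160, -96, 0], "turn": 0},
  {"fingers": 0, "delta_pos": [162, -96, 0], "turn": 0},
  {"fingers": 0, "delta_pos": [162, -96, 0], "turn": 0},
])

```text
time_s: 10.73
position: [0.5819, -0.0159, 0.0957]
tcp_rot: [[-0.028, 0.001, -1.0], [1.0, -0.0, -0.028], [-0.0, -1.0, -0.001]]
force: [0.8, 0.4, 0.5]
opening: 0.009
```

Run:
```python
from h import *
crop("side",200,180,400,380,3,"s6.png")
for c in ("side","top"): print([(round(d["confidence"],2),np.round(d["position"],4).tolist()) for d in tip_of("bar_mid",c)][:2])
print(read_state()["force"])
```

```text
[(0.89, [0.5987, 0.0397, 0.0975])]
[(0.6, [0.4941, 0.0871, 0.0946])]
[-0.04471371 -0.48435666  0.36128663]
```

View pics/s6.png

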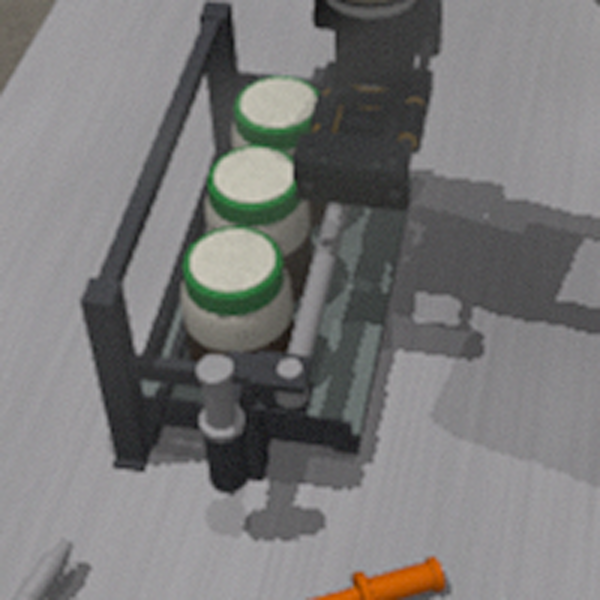

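Request:
jog_arm([
  {"fingers": 0, "delta_pos": [1, 0, 0], "turn": 0},
  {"fingers": 0, "delta_pos": [2, 0, 0], "turn": 0},
  {"fingers": 0, "delta_pos": [3, 0, 0], "turn": 0},
  {"fingers": 0, "delta_pos": [3, 0, 0], "turn": 0},
])

```text
time_s: 11.22
position: [0.5829, -0.0154, 0.0955]
tcp_rot: [[-0.028, -0.003, -1.0], [1.0, 0.0, -0.028], [0.0, -1.0, 0.003]]
force: [-4.5, 0.1, 1.7]
opening: 0.008
```

Request:
jog_arm([
  {"fingers": 0, "delta_pos": [1, 0, 0], "turn": 0},
  {"fingers": 0, "delta_pos": [2, 0, 0], "turn": 0},
  {"fingers": 0, "delta_pos": [2, 0, 0], "turn": 0},
])

```text
time_s: 11.47
position: [0.5831, -0.0154, 0.0953]
tcp_rot: [[-0.029, -0.008, -1.0], [1.0, 0.001, -0.029], [0.001, -1.0, 0.008]]
force: [-7.7, -2.2, 5.0]
opening: 0.006
```

The finger stalled at 0.583 m with about 8 N, so the bar is on its stop. I'll retreat, open partly, and look.

Request:
jog_arm([
  {"fingers": 0, "delta_pos": [-30, 0, 0], "turn": 0},
  {"fingers": 0, "delta_pos": [-60, 0, 20], "turn": 0},
  {"fingers": 20, "delta_pos": [-65, 0, 60], "turn": 0},
  {"fingers": 45, "delta_pos": [-65, 30, 100], "turn": 0},
  {"fingers": 45, "delta_pos": [-65, 70, 130], "turn": 0},
  {"fingers": 45, "delta_pos": [-65, 110, 150], "turn": 0},
  {"fingers": 45, "delta_pos": [-65, 150, 150], "turn": 0},
  {"fingers": 45, "delta_pos": [-85, 190, 150], "turn": 0},
  {"fingers": 45, "delta_pos": [-105, 230, 150], "turn": 0},
  {"fingers": 45, "delta_pos": [-105, 250, 150], "turn": 0},
  {"fingers": 45, "delta_pos": [-105, 250, 150], "turn": 0},
  {"fingers": 45, "delta_pos": [-105, 250, 150], "turn": 0},
])

```text
time_s: 12.47
position: [0.4813, 0.2366, 0.2459]
tcp_rot: [[-0.033, 0.003, -0.999], [0.999, 0.001, -0.033], [0.001, -1.0, -0.003]]
force: [0.5, -0.1, -0.4]
opening: 0.449
```

Run:
```python
from h import *
crop("side",200,180,360,400,3,"s7.png");  crop("top",190,140,370,310,4,"t7.png")
R=[]
for n in["keeper_hole","park_mouth","hinge","carrier","bar_mid","pin_grip","pin_collar","jar_right_c","jar_mid_c","jar_left_c"]:
    for c in("side","top"):
        print(n,c,[(round(d["confidence"],2),np.round(d["position"],4).tolist()) for d in tip_of(n,c)][:2])
s=read_state();print(s["position"])
```

```text
keeper_hole side [(0.65, [0.6026, -0.1078, 0.1106])]
keeper_hole top [(0.88, [0.6022, -0.1047, 0.1095])]
park_mouth side [(0.65, [0.6264, 0.234, 0.1074]), (0.31, [0.6526, 0.1191, 0.0878])]
park_mouth top [(0.83, [0.6268, 0.2278, 0.1126])]
hinge side [(0.91, [0.596, 0.1848, 0.0946])]
hinge top [(0.66, [0.6493, 0.1253, 0.0877]), (0.59, [0.5965, 0.1885, 0.098])]
carrier side [(0.77, [0.5993, 0.0359, -0.0016])]
carrier top [(0.62, [0.6011, 0.0405, -0.0003])]
bar_mid side [(0.56, [0.5973, 0.0377, 0.0971])]
bar_mid top [(0.73, [0.6003, 0.0404, 0.0921])]
pin_grip side [(0.78, [0.6271, 0.2313, 0.1369]), (0.75, [0.7584, 0.406, 0.0177])]
pin_grip top [(0.61, [0.513, 0.2647, 0.0127]), (0.56, [0.7596, 0.4075, 0.0186])]
pin_collar side [(0.78, [0.746, 0.3724, 0.0215]), (0.78, [0.5375, 0.2772, 0.0176])]
pin_collar top [(0.62, [0.7483, 0.373, 0.0201]), (0.61, [0.6282, 0.2315, 0.1141])]
jar_right_c side [(0.19, [0.6019, -0.1082, 0.1082])]
jar_right_c top [(0.57, [0.6569, -0.0402, 0.0827])]
jar_mid_c side [(0.96, [0.6528, 0.0402, 0.0807])]
jar_mid_c top [(0.57, [0.6554, 0.0402, 0.0784]), (0.51, [0.4763, 0.4678, 0.0542])]
jar_left_c side [(0.61, [0.6527, 0.1227, 0.0857])]
jar_left_c top []
[0.48133692 0.23437622 0.24554656]
```

View pics/s7.png

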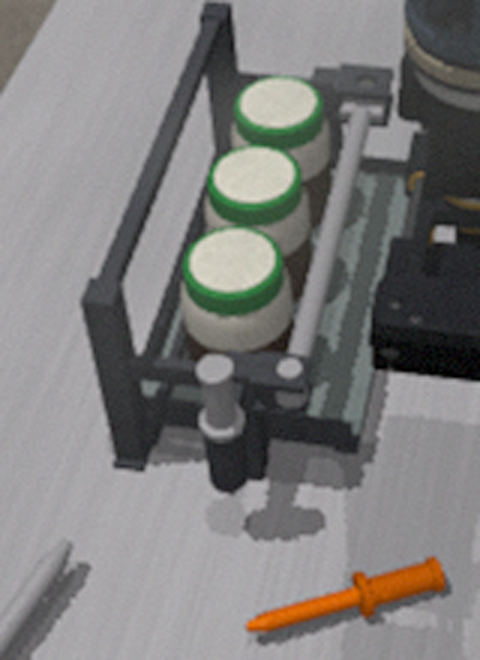

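View pics/t7.png

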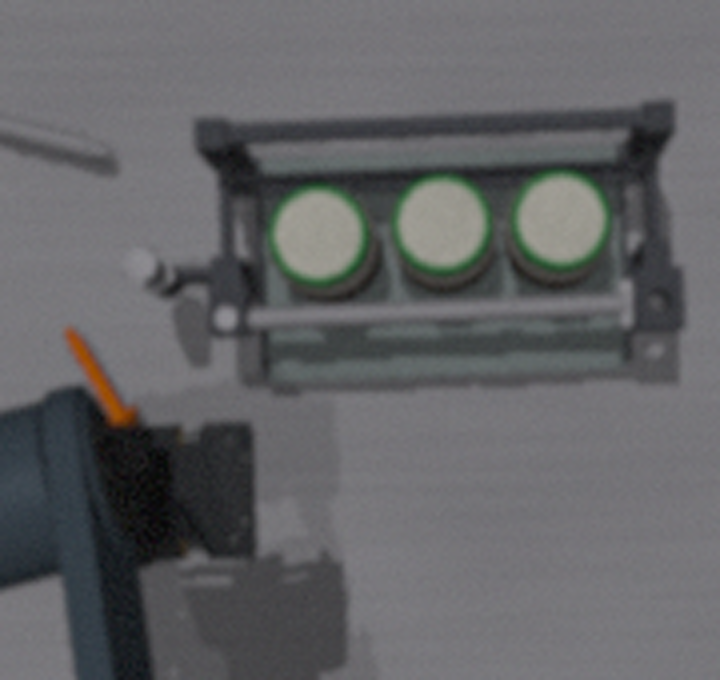

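The bar is shut against the keeper. I'll now refine the pin and keeper positions from pixel measurements.

Run:
```python
from h import *
f=lambda x,y,x0,y0,k:((x+.5)/k-.5+x0,(y+.5)/k-.5+y0)
print("hole top",ray("top",f(660,299,190,140,4),.111))
print("bolt top",ray("top",f(226,318,190,140,4),.114))
print("pin knob top",ray("top",f(146,266,190,140,4),.165))
print("knob side",ray("side",f(216,368,200,180,3),.165))
print("bolt side",ray("side",f(291,368,200,180,3),.114))
im=capture("top");cv2.imwrite("pics/t8.png",cv2.resize(im[180:240,330:370],None,fx=12,fy=12,interpolation=cv2.INTER_CUBIC)[:,:,::-1])
im=capture("side");cv2.imwrite("pics/s8.png",cv2.resize(im[190:230,295:345],None,fx=12,fy=12,interpolation=cv2.INTER_CUBIC)[:,:,::-1])
```

```text
hole top [ 0.60384777 -0.1059613   0.111     ]
bolt top [0.59462969 0.18429846 0.114     ]
pin knob top [0.62452639 0.22831031 0.165     ]
knob side [0.62692684 0.23482515 0.165     ]
bolt side [0.59634835 0.18695603 0.114     ]
```

View pics/t8.png

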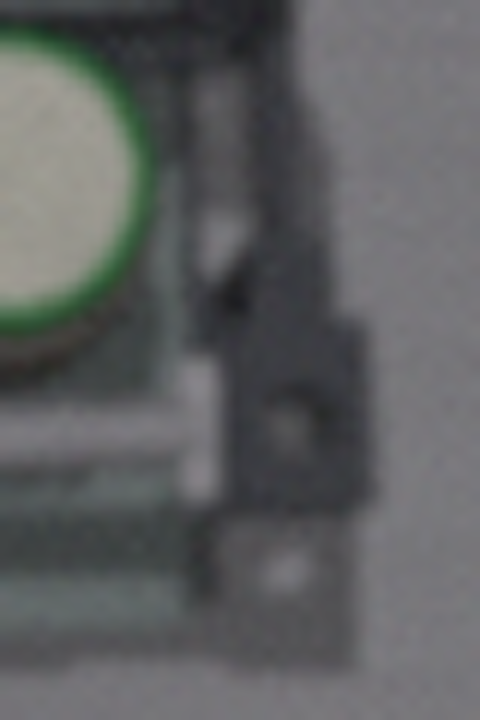

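View pics/s8.png

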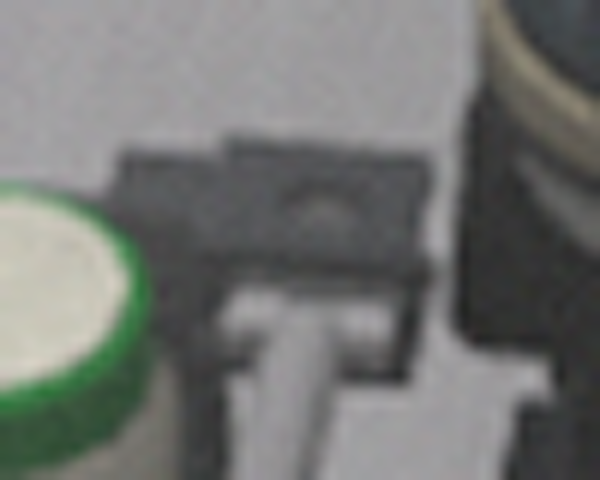

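Request:
jog_arm([
  {"fingers": 45, "delta_pos": [40, -2, 0], "turn": 0},
  {"fingers": 45, "delta_pos": [80, -2, 0], "turn": 0},
  {"fingers": 45, "delta_pos": [120, -2, 0], "turn": 0},
  {"fingers": 45, "delta_pos": [145, -2, 0], "turn": 0},
  {"fingers": 45, "delta_pos": [145, -2, 0], "turn": 0},
  {"fingers": 45, "delta_pos": [145, -2, -20], "turn": 0},
  {"fingers": 45, "delta_pos": [145, -2, -45], "turn": 0},
  {"fingers": 45, "delta_pos": [145, -2, -70], "turn": 0},
  {"fingers": 45, "delta_pos": [145, -2, -90], "turn": 0},
  {"fingers": 45, "delta_pos": [145, -2, -108], "turn": 0},
  {"fingers": 45, "delta_pos": [145, -2, -108], "turn": 0},
  {"fingers": 45, "delta_pos": [145, -2, -108], "turn": 0},
])

```text
time_s: 14.67
position: [0.6251, 0.2322, 0.1366]
tcp_rot: [[-0.028, -0.003, -1.0], [1.0, -0.001, -0.028], [-0.0, -1.0, 0.003]]
force: [1.0, 0.2, 0.8]
opening: 0.454
```

Run:
```python
from h import *
crop("side",220,250,330,350,6,"s9.png")
print(read_state()["position"],read_state()["force"],proj("side",read_state()["position"]))
```

```text
[0.62634181 0.23246864 0.13799126] [0.10269363 0.64994606 0.46807403] [273.65461831 311.04670633]
```

View pics/s9.png

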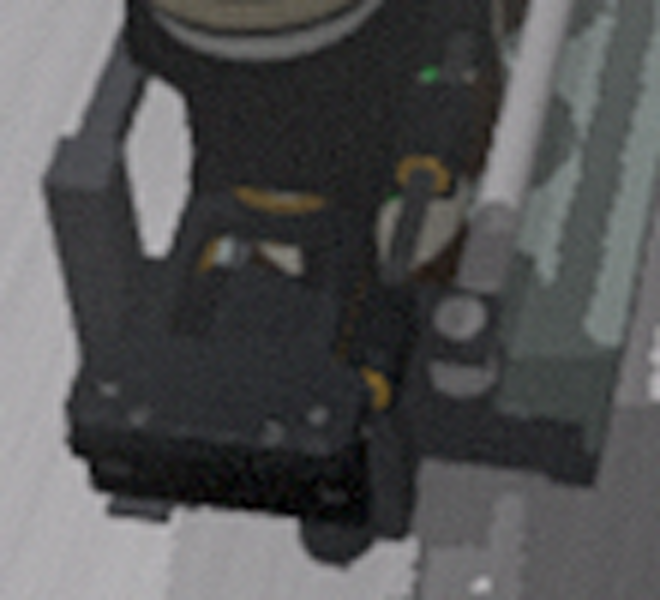

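The gripper body hides the pin, and the TCP projects to (274,311), which is where the pin stands. No contact force, so I'll close.

Request:
jog_arm([
  {"fingers": 0, "delta_pos": [0, 0, 0], "turn": 0},
  {"fingers": 0, "delta_pos": [0, 0, 0], "turn": 0},
  {"fingers": 0, "delta_pos": [0, 0, 0], "turn": 0},
  {"fingers": 0, "delta_pos": [0, 0, 0], "turn": 0},
  {"fingers": 0, "delta_pos": [0, 0, 0], "turn": 0},
  {"fingers": 0, "delta_pos": [0, 0, 0], "turn": 0},
  {"fingers": 0, "delta_pos": [0, 0, 0], "turn": 0},
  {"fingers": 0, "delta_pos": [0, 0, 0], "turn": 0},
])

```text
time_s: 15.38
position: [0.627, 0.2325, 0.1387]
tcp_rot: [[-0.028, 0.002, -1.0], [1.0, 0.0, -0.028], [0.0, -1.0, -0.002]]
force: [-1.2, -0.3, 5.4]
opening: 0.236
```

Request:
jog_arm([
  {"fingers": 0, "delta_pos": [0, 0, 0], "turn": 0},
  {"fingers": 0, "delta_pos": [0, 0, 0], "turn": 0},
  {"fingers": 0, "delta_pos": [0, 0, 0], "turn": 0},
])

```text
time_s: 15.63
position: [0.627, 0.2324, 0.1387]
tcp_rot: [[-0.028, 0.002, -1.0], [1.0, 0.0, -0.028], [0.0, -1.0, -0.002]]
force: [-0.5, -0.5, 5.9]
opening: 0.232
```

Request:
jog_arm([
  {"fingers": 0, "delta_pos": [0, 0, 10], "turn": 0},
  {"fingers": 0, "delta_pos": [0, 0, 25], "turn": 0},
  {"fingers": 0, "delta_pos": [0, 0, 40], "turn": 0},
  {"fingers": 0, "delta_pos": [0, 0, 55], "turn": 0},
  {"fingers": 0, "delta_pos": [0, 0, 70], "turn": 0},
  {"fingers": 0, "delta_pos": [0, 0, 85], "turn": 0},
  {"fingers": 0, "delta_pos": [0, 0, 100], "turn": 0},
  {"fingers": 0, "delta_pos": [0, 0, 100], "turn": 0},
  {"fingers": 0, "delta_pos": [0, 0, 100], "turn": 0},
])

```text
time_s: 16.38
position: [0.6265, 0.2323, 0.238]
tcp_rot: [[-0.028, 0.001, -1.0], [1.0, 0.0, -0.028], [0.0, -1.0, -0.001]]
force: [0.1, -0.2, -1.0]
opening: 0.233
```

Run:
```python
from h import *
crop("side",220,180,360,350,4,"s10.png")
P=read_state()["position"];print(P,read_state()["force"],proj("side",P),proj("side",P-[0,0,.097]))
for n in ("pin_grip","pin_tip","pin_collar"):
  print(n,[(round(d["confidence"],2),np.round(d["position"],4).tolist()) for d in tip_of(n,"side")][:3])
```

```text
[0.62573403 0.2321578  0.23683339] [-0.15128114  0.73708658 -2.07433443] [269.00205277 273.12311864] [273.94556423 310.31090119]
pin_grip [(0.84, [0.7604, 0.4031, 0.0195]), (0.71, [0.511, 0.2641, 0.0172]), (0.64, [0.606, -0.1071, 0.1118])]
pin_tip [(0.97, [0.7238, 0.2791, 0.03]), (0.62, [0.5981, 0.3138, 0.0175]), (0.59, [0.6244, 0.2312, 0.1378])]
pin_collar [(0.81, [0.5365, 0.275, 0.0179]), (0.67, [0.629, 0.2267, 0.2125]), (0.61, [0.7486, 0.3725, 0.0201])]
```

View pics/s10.png

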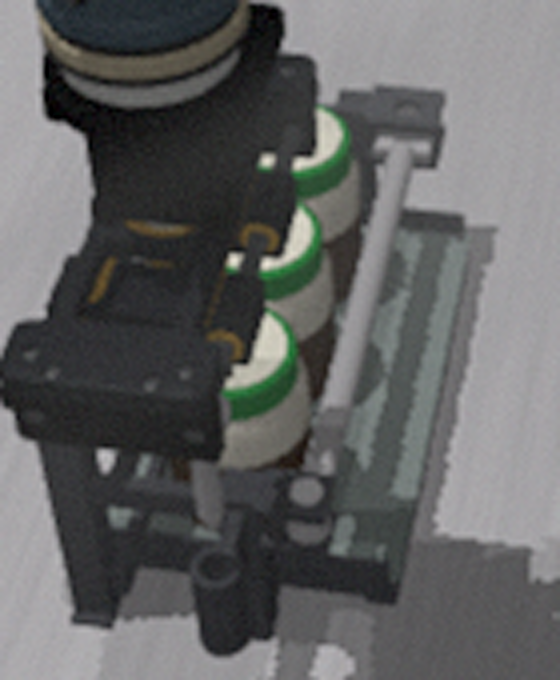

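The pin is held and hangs straight, with its tip at px (273,311) against a predicted (274,310). Camera and dead reckoning both put the keeper at about (0.604, -0.106). I'll carry it over the jars to above the keeper.

Request:
jog_arm([
  {"fingers": 0, "delta_pos": [0, 0, 24], "turn": 0},
  {"fingers": 0, "delta_pos": [-2, -30, 24], "turn": 0},
  {"fingers": 0, "delta_pos": [-4, -60, 24], "turn": 0},
  {"fingers": 0, "delta_pos": [-6, -90, 24], "turn": 0},
  {"fingers": 0, "delta_pos": [-8, -120, 24], "turn": 0},
  {"fingers": 0, "delta_pos": [-10, -150, 24], "turn": 0},
  {"fingers": 0, "delta_pos": [-12, -180, 24], "turn": 0},
  {"fingers": 0, "delta_pos": [-14, -210, 24], "turn": 0},
  {"fingers": 0, "delta_pos": [-16, -240, 24], "turn": 0},
  {"fingers": 0, "delta_pos": [-18, -270, 24], "turn": 0},
  {"fingers": 0, "delta_pos": [-20, -300, 24], "turn": 0},
  {"fingers": 0, "delta_pos": [-22, -325, 24], "turn": 0},
  {"fingers": 0, "delta_pos": [-22, -337, 24], "turn": 0},
  {"fingers": 0, "delta_pos": [-22, -337, 24], "turn": 0},
  {"fingers": 0, "delta_pos": [-22, -337, 0], "turn": 0},
  {"fingers": 0, "delta_pos": [-22, -337, -15], "turn": 0},
  {"fingers": 0, "delta_pos": [-22, -337, -15], "turn": 0},
  {"fingers": 0, "delta_pos": [-22, -337, -15], "turn": 0},
  {"fingers": 0, "delta_pos": [-22, -337, -15], "turn": 0},
])

```text
time_s: 18.17
position: [0.605, -0.1036, 0.2231]
tcp_rot: [[-0.029, 0.001, -1.0], [1.0, 0.0, -0.029], [0.0, -1.0, -0.001]]
force: [1.0, 0.1, -0.9]
opening: 0.233
```

Run:
```python
from h import *
im=capture("side");cv2.imwrite("pics/s11.png",cv2.resize(im[150:250,270:370],None,fx=6,fy=6,interpolation=cv2.INTER_CUBIC)[:,:,::-1])
im=capture("top");cv2.imwrite("pics/t11.png",cv2.resize(im[160:260,300:400],None,fx=6,fy=6,interpolation=cv2.INTER_CUBIC)[:,:,::-1])
P=read_state()["position"];print(P,read_state()["force"],proj("side",P-[0,0,.0997]))
for n in ("pin_grip","pin_tip","pin_collar","keeper_hole"):
  print(n,[(round(d["confidence"],2),np.round(d["position"],4).tolist()) for d in tip_of(n,"side")][:4])
```

```text
[ 0.60529807 -0.10416808  0.2238003 ] [ 0.11293719 -0.54998477 -1.55460115] [321.74574105 201.42712103]
pin_grip [(0.83, [0.5093, 0.2593, 0.0147]), (0.74, [0.7574, 0.406, 0.0172]), (0.56, [0.6072, -0.1034, 0.2224])]
pin_tip [(0.68, [0.606, -0.1044, 0.2196]), (0.66, [0.7227, 0.2776, 0.0279]), (0.65, [0.6526, 0.1226, 0.0856]), (0.59, [0.5975, 0.3139, 0.0159])]
pin_collar [(0.74, [0.5386, 0.2805, 0.0176]), (0.66, [0.6091, -0.105, 0.1969]), (0.61, [0.7505, 0.371, 0.0197])]
keeper_hole [(0.9, [0.6049, -0.1097, 0.1103])]
```

View pics/s11.png

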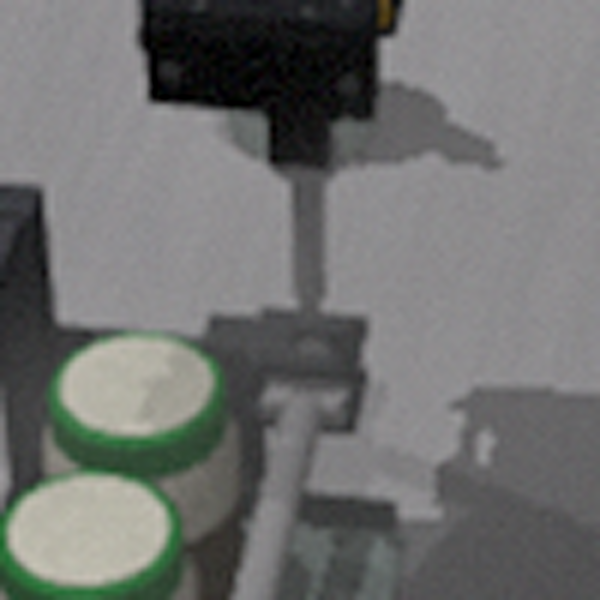

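View pics/t11.png

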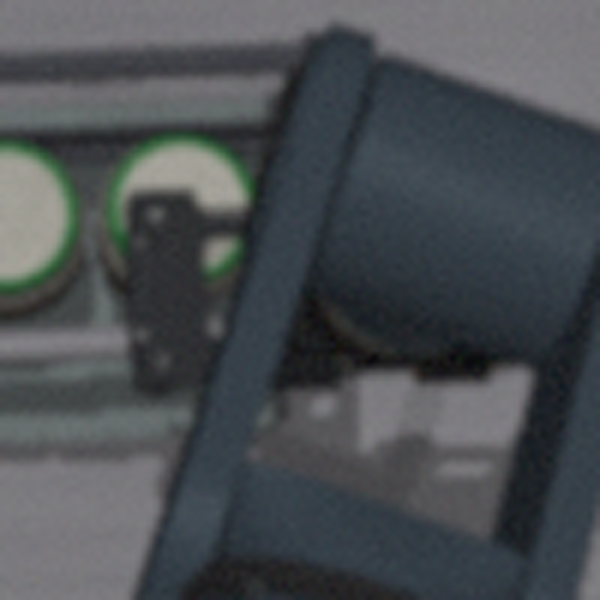

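Run:
```python
from h import *
f=lambda x,y,x0,y0,k:((x+.5)/k-.5+x0,(y+.5)/k-.5+y0)
im=capture("side")
cv2.imwrite("pics/s12.png",cv2.resize(im[190:222,300:345],None,fx=16,fy=16,interpolation=cv2.INTER_CUBIC)[:,:,::-1])
P=read_state()["position"]
for h in [(.604,-.1055),(.604,-.108)]: print(proj("side",np.array([*h,.111])))
print(proj("side",P-[0,0,.0997]))
for uv in [(321.6,207),(321.4,206.8)]: print(ray("side",uv,.111))
```

```text
[322.47911125 205.57268016]
[322.68443906 204.90083233]
[322.07732409 201.52954463]
[ 0.60500605 -0.10003615  0.111     ]
[ 0.60559999 -0.10066847  0.111     ]
```

View pics/s12.png

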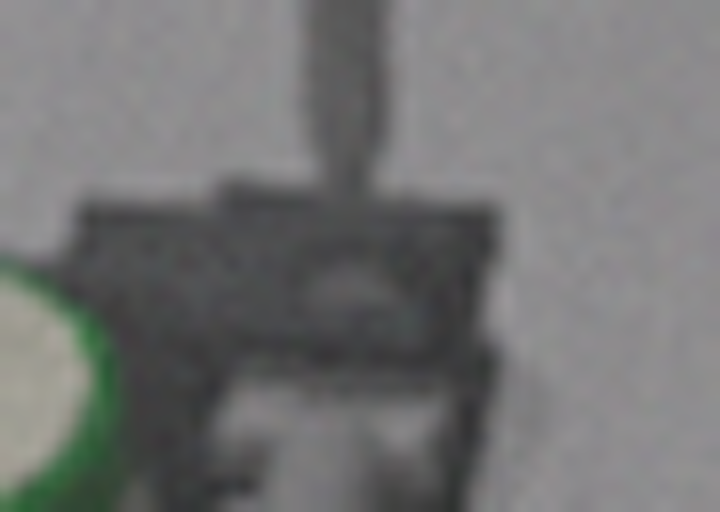

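The tip is above the hole and aligned to within about 1 mm in x. In y the estimates scatter by ±3 mm, which the nose (±5 mm capture) can take. I'll descend gently and watch the force.

Request:
jog_arm([
  {"fingers": 0, "delta_pos": [0, 0, -4], "turn": 0},
  {"fingers": 0, "delta_pos": [0, 0, -8], "turn": 0},
  {"fingers": 0, "delta_pos": [0, 0, -11], "turn": 0},
  {"fingers": 0, "delta_pos": [0, 0, -14], "turn": 0},
  {"fingers": 0, "delta_pos": [0, 0, -17], "turn": 0},
  {"fingers": 0, "delta_pos": [0, 0, -17], "turn": 0},
])

```text
time_s: 19.02
position: [0.6039, -0.1046, 0.2045]
tcp_rot: [[-0.028, -0.002, -1.0], [1.0, 0.001, -0.028], [0.001, -1.0, 0.002]]
force: [0.6, 0.5, -2.5]
opening: 0.234
```

Run:
```python
from h import *
im=capture("side")
cv2.imwrite("pics/s13.png",cv2.resize(im[185:225,300:345],None,fx=16,fy=16,interpolation=cv2.INTER_CUBIC)[:,:,::-1])
s=read_state();print(s["position"],s["force"],s["moment"])
```

```text
[ 0.6040214  -0.10463018  0.20489329] [ 1.72511295e-01 -4.57165712e-04 -1.57026200e+00] [ 0.00954133 -0.00444974 -0.03453892]
```

View pics/s13.png

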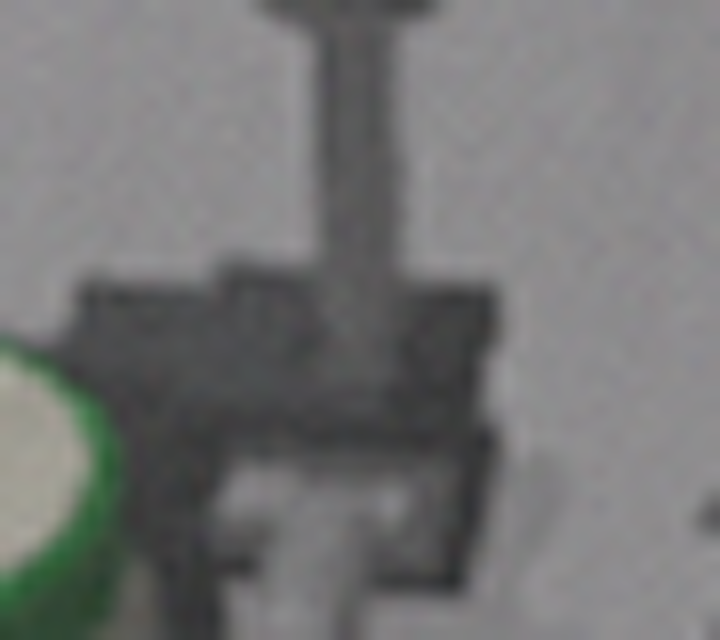

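The tip is about 6 mm below the keeper's top face and the force shows only the pin's weight, so it has entered. I'll continue.

Request:
jog_arm([
  {"fingers": 0, "delta_pos": [0, 0, -3], "turn": 0},
  {"fingers": 0, "delta_pos": [0, 0, -6], "turn": 0},
  {"fingers": 0, "delta_pos": [0, 0, -9], "turn": 0},
  {"fingers": 0, "delta_pos": [0, 0, -12], "turn": 0},
  {"fingers": 0, "delta_pos": [0, 0, -12], "turn": 0},
])

```text
time_s: 19.48
position: [0.6039, -0.1045, 0.1927]
tcp_rot: [[-0.028, -0.001, -1.0], [1.0, 0.001, -0.028], [0.001, -1.0, 0.001]]
force: [-0.7, -0.9, -2.0]
opening: 0.229
```

Request:
jog_arm([
  {"fingers": 0, "delta_pos": [0, 0, -3], "turn": 0},
  {"fingers": 0, "delta_pos": [0, 0, -6], "turn": 0},
  {"fingers": 0, "delta_pos": [0, 0, -9], "turn": 0},
  {"fingers": 0, "delta_pos": [0, 0, -12], "turn": 0},
  {"fingers": 0, "delta_pos": [0, 0, -12], "turn": 0},
])

```text
time_s: 19.9
position: [0.6039, -0.1045, 0.1807]
tcp_rot: [[-0.028, -0.001, -1.0], [1.0, 0.001, -0.028], [0.001, -1.0, 0.001]]
force: [-0.3, 0.1, -2.2]
opening: 0.235
```

Request:
jog_arm([
  {"fingers": 0, "delta_pos": [0, 0, -3], "turn": 0},
  {"fingers": 0, "delta_pos": [0, 0, -6], "turn": 0},
  {"fingers": 0, "delta_pos": [0, 0, -9], "turn": 0},
  {"fingers": 0, "delta_pos": [0, 0, -12], "turn": 0},
  {"fingers": 0, "delta_pos": [0, 0, -16], "turn": 0},
  {"fingers": 0, "delta_pos": [0, 0, -20], "turn": 0},
  {"fingers": 0, "delta_pos": [0, 0, -20], "turn": 0},
])

```text
time_s: 20.48
position: [0.6037, -0.1045, 0.1605]
tcp_rot: [[-0.028, -0.002, -1.0], [1.0, 0.001, -0.028], [0.001, -1.0, 0.002]]
force: [-0.7, -0.0, -1.1]
opening: 0.228
```

Request:
jog_arm([
  {"fingers": 0, "delta_pos": [0, 0, -4], "turn": 0},
  {"fingers": 0, "delta_pos": [0, 0, -8], "turn": 0},
  {"fingers": 0, "delta_pos": [0, 0, -12], "turn": 0},
  {"fingers": 0, "delta_pos": [0, 0, -16], "turn": 0},
  {"fingers": 0, "delta_pos": [0, 0, -19], "turn": 0},
  {"fingers": 0, "delta_pos": [0, 0, -19], "turn": 0},
])

```text
time_s: 20.98
position: [0.6039, -0.1045, 0.1416]
tcp_rot: [[-0.028, -0.002, -1.0], [1.0, 0.001, -0.028], [0.001, -1.0, 0.002]]
force: [-0.7, 0.5, -2.0]
opening: 0.235
```

Request:
jog_arm([
  {"fingers": 0, "delta_pos": [0, 0, -1], "turn": 0},
  {"fingers": 0, "delta_pos": [0, 0, -2], "turn": 0},
  {"fingers": 0, "delta_pos": [0, 0, -3], "turn": 0},
  {"fingers": 0, "delta_pos": [0, 0, -3], "turn": 0},
])

```text
time_s: 21.32
position: [0.6044, -0.1047, 0.1395]
tcp_rot: [[-0.028, 0.0, -1.0], [1.0, -0.0, -0.028], [-0.0, -1.0, -0.0]]
force: [-0.7, -0.3, -1.8]
opening: 0.233
```

Request:
jog_arm([
  {"fingers": 0, "delta_pos": [0, 0, -1], "turn": 0},
  {"fingers": 0, "delta_pos": [0, 0, -2], "turn": 0},
  {"fingers": 0, "delta_pos": [0, 0, -2], "turn": 0},
])

```text
time_s: 21.57
position: [0.6049, -0.1049, 0.1387]
tcp_rot: [[-0.028, 0.001, -1.0], [1.0, -0.001, -0.028], [-0.001, -1.0, -0.001]]
force: [-1.3, 0.2, 3.9]
opening: 0.23
```

The collar has touched the keeper: force reversed to +4 N at TCP z 0.1387, the same height as in the tube. I'll release and retreat straight up.

Request:
jog_arm([
  {"fingers": 45, "delta_pos": [0, 0, 0], "turn": 0},
  {"fingers": 45, "delta_pos": [0, 0, 0], "turn": 0},
  {"fingers": 45, "delta_pos": [0, 0, 0], "turn": 0},
  {"fingers": 45, "delta_pos": [0, 0, 0], "turn": 0},
  {"fingers": 45, "delta_pos": [0, 0, 10], "turn": 0},
  {"fingers": 45, "delta_pos": [0, 0, 25], "turn": 0},
  {"fingers": 45, "delta_pos": [0, 0, 45], "turn": 0},
  {"fingers": 45, "delta_pos": [0, 0, 75], "turn": 0},
  {"fingers": 45, "delta_pos": [0, 0, 110], "turn": 0},
  {"fingers": 45, "delta_pos": [-40, 0, 120], "turn": 0},
  {"fingers": 45, "delta_pos": [-80, 20, 120], "turn": 0},
  {"fingers": 45, "delta_pos": [-110, 50, 120], "turn": 0},
  {"fingers": 45, "delta_pos": [-120, 80, 120], "turn": 0},
  {"fingers": 45, "delta_pos": [-140, 120, 120], "turn": 0},
  {"fingers": 45, "delta_pos": [-150, 160, 120], "turn": 0},
  {"fingers": 45, "delta_pos": [-150, 200, 120], "turn": 0},
  {"fingers": 45, "delta_pos": [-150, 240, 120], "turn": 0},
  {"fingers": 45, "delta_pos": [-150, 280, 120], "turn": 0},
  {"fingers": 45, "delta_pos": [-150, 300, 120], "turn": 0},
  {"fingers": 45, "delta_pos": [-150, 300, 120], "turn": 0},
])

```text
time_s: 23.23
position: [0.4542, 0.1991, 0.2583]
tcp_rot: [[-0.033, 0.002, -0.999], [0.999, 0.002, -0.033], [0.002, -1.0, -0.002]]
force: [-0.6, -0.1, -0.2]
opening: 0.447
```

Run:
```python
from h import *
crop("side",220,150,370,330,4,"s14.png"); crop("top",190,140,370,310,4,"t14.png")
print(read_state()["force"])
for n in["keeper_hole","pin_collar","pin_grip","bar_mid","jar_right_c","jar_mid_c","jar_left_c","jar_bench_c","sprayer_c"]:
    for c in("side","top"):
        print(n,c,[(round(d["confidence"],2),np.round(d["position"],4).tolist()) for d in tip_of(n,c)][:4])
```

```text
[-0.15156054 -0.28574156 -0.32875359]
keeper_hole side [(0.79, [0.6022, -0.1073, 0.11])]
keeper_hole top [(0.66, [0.6053, -0.1073, 0.1131]), (0.45, [0.6586, -0.0381, 0.0772])]
pin_collar side [(0.71, [0.7487, 0.371, 0.0171]), (0.68, [0.5353, 0.2772, 0.0182]), (0.65, [0.6071, -0.1088, 0.1148]), (0.45, [0.661, -0.0418, 0.0855])]
pin_collar top [(0.69, [0.7498, 0.3703, 0.0189]), (0.59, [0.6065, -0.1052, 0.1121]), (0.55, [0.5398, 0.2741, 0.0161]), (0.38, [0.6541, 0.0444, 0.0793])]
pin_grip side [(0.81, [0.7578, 0.4079, 0.0168]), (0.63, [0.512, 0.2609, 0.0142]), (0.48, [0.6051, -0.1046, 0.1376])]
pin_grip top [(0.83, [0.7623, 0.4081, 0.021]), (0.63, [0.5095, 0.2645, 0.0112]), (0.46, [0.4762, 0.4699, 0.0529])]
bar_mid side [(0.61, [0.5963, 0.0412, 0.0993])]
bar_mid top [(0.8, [0.5992, 0.0382, 0.0957]), (0.46, [0.6054, -0.1057, 0.1099])]
jar_right_c side [(0.84, [0.6605, -0.0421, 0.0818])]
jar_right_c top [(0.97, [0.658, -0.0379, 0.0826]), (0.47, [0.6525, 0.0442, 0.0798])]
jar_mid_c side [(0.76, [0.6536, 0.0398, 0.0839]), (0.44, [0.6246, 0.2331, 0.1108])]
jar_mid_c top [(0.73, [0.6582, -0.0373, 0.08]), (0.67, [0.605, -0.1028, 0.1131]), (0.58, [0.6518, 0.0427, 0.0787])]
jar_left_c side [(0.92, [0.6497, 0.1203, 0.0831]), (0.23, [0.5982, 0.038, -0.0019])]
jar_left_c top [(0.68, [0.6524, 0.1247, 0.085])]
jar_bench_c side [(0.6, [0.6486, 0.1231, 0.0846])]
jar_bench_c top []
sprayer_c side [(0.56, [0.6656, -0.3976, 0.0979])]
sprayer_c top [(0.58, [0.6683, -0.4022, 0.0904])]
```

View pics/s14.png

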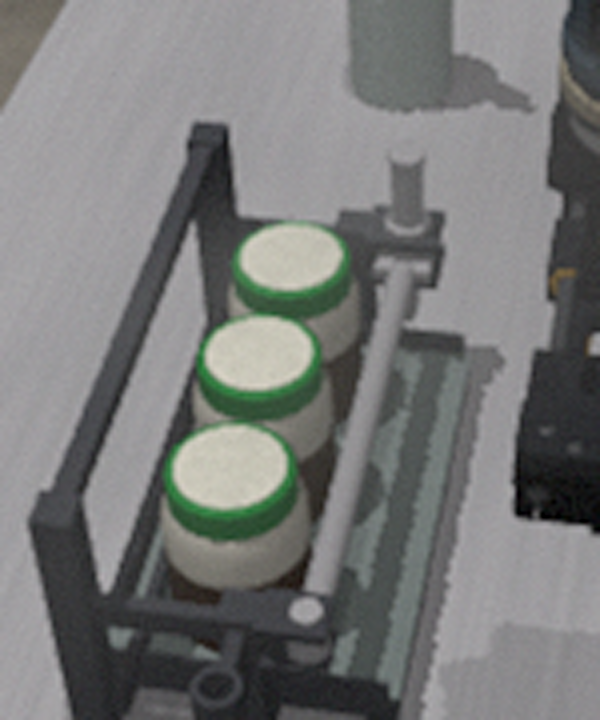

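View pics/t14.png

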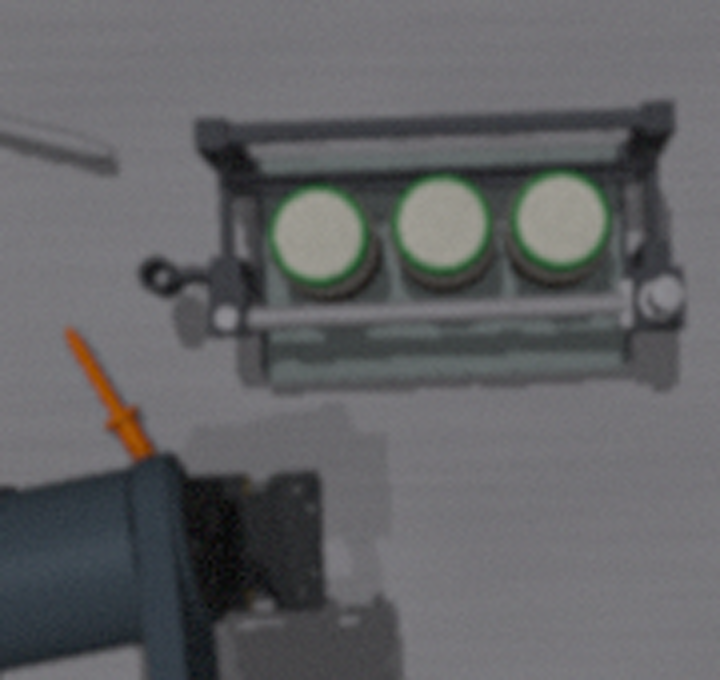

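The pin stands upright in the keeper with its collar on the top face (side crop 405,215; top crop 660,297). The bar is shut and three jars stand upright in line. The loose jar was never approached. I'm handing in.

```bash
python3 -c "
from rig import *
print(hand_in())"
```

```text
the job is handed in; nothing more can be done
None
```

The carrier is ready for the steriliser and I handed the job in after about 24 s of the 72 s allowed; no verdict is reported.

- **Jars:** I pushed the middle and right jars fully back. The last checks put all three upright, with their axes about 53–57 mm behind the gate line.
- **Bar:** It is shut. It was pushed against its stop until it stalled with about 8 N, and both cameras show it along the gate line.
- **Pin:** I took the smaller grey pin from the parking tube; the larger grey and the orange look-alikes were left alone. It went down through the keeper and the eye with no side force. Contact came at the same height as in the tube, so the collar is on the keeper. It looks upright in both views.
- **Robot:** The arm is clear and touching nothing.

**Disagreements and gaps:**
- The two cameras disagreed by up to about 5 mm on the keeper hole's position along the gate line, so I went by the carrier's geometry and the force readings.
- The gripper opening read about 20 mm on the 18 mm grip.
- In the last check only the spray bottle was found, and it was where it started. The loose jar did not show clearly by name in the last pictures, but the networks reported a jar at its starting spot and the arm did not go near it after the first move.
- The two look-alike pins, which stood on the bench at the start, had toppled by themselves before the arm's first move.
- One move call was refused because rows lacked the turn field; nothing moved.

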